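Open the tall spice jar for refilling

ROBOT

A 6-joint arm with a two-finger parallel gripper is mounted at the origin on the work surface. World frame = base frame: x ahead of the robot, y to its left, z up, the work surface at z = 0. Lengths are in m, angles in degrees, forces in N, time in s.
With the tool pointing down it reaches from about 0.4 to 0.825 m from the base axis. Payload 7 kg.
Tool frame: the origin (TCP) lies midway between the tips of the shut fingers; the grasp point (between the pads) lies 19 mm behind it (r.hold_point_z is the distance from the TCP to the grasp point, in m); y points along the fingers, z is the direction in which the jaws open and shut, and the axes are right-handed (so a half turn about y gives the same grasp; the last joint's range is limited). The gripper opens to 88 mm and grips with 3 to 60 N. Pads are 19 mm wide; open, the fingers measure 130 mm over their backs; the gripper's body (78 mm by 193 mm) begins 47 mm behind the grasp point.
Start: joints at [-48.18, 20.546, 0.682, 0, -70.136, -16.507], TCP at [0.289, -0.61, 0.227] pointing down, gripper open.
Joint ranges: [-176.03, 176.03], [-82.01, 121.73], [-58.28, 71.71], [-173.87, 95.51], [-174.79, -0.11], [-173.66, 173.66]. Speed limits (degrees/s): [136.94, 136.94, 172.46, 180, 180, 180].

INTERFACE

Orientations are given as [roll, pitch, yaw] about the fixed x, y, z axes, in that order (R = Rz(yaw) Ry(pitch) Rx(roll)).
In Python, from plant import r, imaging gives the robot as it stands.
- The arm moves only by the tool drive_tool, never from a script. Its argument "deltas" is a list of rows, each a list of 6 numbers: the shift along the world's x, y, z in cm, then the turn, a rotation vector about the world's x, y, z in rad. In form: [[tx, ty, tz, rx, ry, rz], ...]. A call has exactly 8 rows; each row is the pose to reach, as a shift and turn from the pose commanded when the call began; what a row does not reach only later rows make up. A row lasts 1/12 s, in which the tool goes at most 41.7 mm and 7.16 degrees, less where a joint would pass 70% of its speed; a pose out of reach is approached as far as the arm can. A call with a gripper value outside its range is refused whole. "claw" is the opening, from 0 (shut) to 1 (fully open), set as the call begins (left out, the last holds). The fingers move at their own pace and stop on an object; "squeeze" is the grip in N (left out, the last holds). Time passes only in rows, so rows that repeat a pose let the fingers close, or fill a call up. It gives the time, the measured TCP pose, the force and the opening at its end, in the units of the state.
- r.get_state(): the state, without advancing time (a new reading comes with each control period).
- imaging.capture(name): name is "scene" or "side" or "wrist"; returns the picture (400x640x3 uint8, red, green, blue); there is no depth.
- imaging.get_calibration(name): a dict with "mtx" (3x3 intrinsics, pixels), "k1" (the pictures are not rectified: a ray, as slopes to the right and down, at radius r is drawn at 1 + k1 r^2 times it, then the intrinsics apply), "R" (3x3) and "t" (3): a world point X has camera coordinates R X + t; the wrist camera has in their place "T_tool_cam" (4x4, takes a point from camera to tool coordinates, whose origin is the TCP and whose axes are the tool frame's). Camera axes: x right, y down, z forward; pixel columns grow to the right and rows downward; lengths in m; the calibration is good to about 2 mm. A picture is of the moment at which its call begins: read the wrist's pose just before it. get_calibration takes no time and is no camera call.
- r.close_job(): hands the job in, once; it reports no verdict.
Trained networks look in the newest picture that a camera, given by its name, has taken for a name from the list of things; names that differ only in an ending like _2 or _b are one class to them, and where a whole thing is asked for, a point or a joint stands for the part that bears it (a point fixed in the world has none). Each returns a list of dicts, best first, with "score" (0 to 1); they miss things now and then, are a little off and sometimes report something else, mostly with a low value. They report only what shows in the picture. A call takes as long as a camera call. They do not tell look-alikes from the thing itself.
- imaging.search_frame(camera, label): "bbox" ([left, top, right, bottom] in pixels, round what is visible of it).
- imaging.outline_of(camera, label): "region" (400x640 bool, what is visible of it) and "bbox" ([left, top, right, bottom] in pixels, round what is visible of it).
- imaging.landmark_of(camera, label): "position" ([column, row] in pixels: a listed point, or the origin of a listed thing).
The state is a dict: "time_s": time; "joints": joint angles; "qd": joint speeds; "joint_torque": joint torques, N m; "tcp_pos": TCP position; "eef_rot": TCP orientation; "contact_force": force on the tool from outside, world axes, zero at the start; "moment": the same for the moment, N m; "gripper_width": finger opening in m.
Only numpy, scipy, OpenCV 4.12 (cv2) and the standard library are available. Lean on these libraries where they do the work, as an engineer would, in place of code of your own. Each camera call takes 0.05 s, during which the arm holds its last target.

TASK

Open the taller of the two glass spice jars in the bamboo holder so that it can be refilled: unscrew its cap, lift it off and set it down (do not drop it) right way up, flat on the floor of the shallow bowl on the turntable. Leave the shorter jar closed, with its cap where it is.

Things in the scene. Friction and masses are not known exactly. Their poses are not given: they have to be found in the camera images.
- tall_cap: Steel twist cap of the taller jar, 30 mm high: solid head 50 mm wide (top 13 mm) over a ribbed hollow skirt 48 mm wide. About 40 g. Origin: centre of its underside, z up. Its top is 119 mm above the bar at first. Turns easily; unscrews counter-clockwise from above: the thread lets go after 50 to 80 degrees and a stop comes at 105 or more, so one quarter turn (90) in one grasp frees it.
- tall_jar: Taller round clear glass jar, empty, 48 mm wide, 100 mm high, neck 31 mm, held firmly in a well of the fixed bamboo holder (76 x 216 x 34 mm). Origin: centre of its underside, z up; the seated cap's origin is 83 mm above it. The cap does not rise by itself as it turns; it has 1 to 3 mm of play, cannot be lifted before the thread lets go, then lifts straight up and is clear after 20 mm.
- short_cap: The identical cap of the shorter jar in the holder's other well, 110 mm away (centre to centre); its top is 81 mm above the bar. To be left alone. Origin: centre of its underside.
- bowl: Shallow white ceramic bowl, loose (0.45 kg) on a plastic turntable 220 mm wide that can spin. Rim 172 mm in outer diameter, 26 mm high, wall 4 mm; flat inner floor 140 mm wide, 6 mm above its origin. Origin: centre of its underside, 21 mm above the bar, z up.
Mind the look-alikes: they are no part of the job. What is shaped like the tall_cap but orange or yellow is not meant.

How it is judged:
By the outcome, as a careful person would: the job done as asked, in the order asked, and still so for the second after the job is handed in, with the robot touching nothing.
It also fails if it takes over 43 s, if anything falls off the work surface, if the arm or the gripper's body presses on something with over 40 N, if the wrist force passes 120 N, or if a joint passes its speed limit or range.

## Working session

There is one attempt and no reset: what is moved stays moved. The work goes in short steps, Python scripts to look and compute and a tool call to move; the robot and the scene stay as the last step left them, time stands still between calls to the robot, and variables do not carry over. Pictures are saved under pics/ and viewed, and the job is handed in when it is done.

Besides the shell and the picture viewer there is one more tool, called after "Request:" as name(argument=value, ...) on one line, values as JSON. drive_tool: Moves the arm, as the interface text tells. Its arguments: {"type":"object","properties":{"deltas":{"type":"array"},"claw":{"type":"number"},"squeeze":{"type":"number"}},"required":["deltas"]}

```bash
ls; mkdir -p pics; python3 - <<'E'
from plant import r, imaging
import cv2,numpy as np
for n in ["scene","side","wrist"]:
    im=imaging.capture(n); cv2.imwrite(f"pics/{n}0.png",im[:,:,::-1])
    for l in ["tall_cap","tall_jar","short_cap","bowl"]:
        if n=="wrist": break
        print(n,l,[(round(d['score'],2),np.round(d['position']).tolist()) for d in imaging.landmark_of(n,l)][:5])
s=r.get_state();print(s); print(r.hold_point_z)
for n in ["scene","side","wrist"]: print(imaging.get_calibration(n))
E
```

```text
pics
scene tall_cap [(0.75, [441.0, 192.0]), (0.66, [445.0, 263.0]), (0.63, [406.0, 183.0]), (0.18, [232.0, 220.0])]
scene tall_jar [(0.91, [433.0, 221.0])]
scene short_cap [(0.7, [388.0, 213.0])]
scene bowl [(0.62, [232.0, 221.0])]
side tall_cap [(0.89, [294.0, 359.0]), (0.89, [168.0, 285.0]), (0.68, [208.0, 296.0])]
side tall_jar [(0.55, [216.0, 327.0])]
side short_cap [(0.93, [255.0, 260.0])]
side bowl [(0.75, [379.0, 175.0]), (0.48, [214.0, 327.0])]
{'time_s': 0.55, 'joints': array([-4.81782185e+01,  2.05485082e+01,  6.79199642e-01,  1.59815258e-03,
       -7.01339008e+01, -1.65067043e+01]), 'qd': array([-0.02990321, -0.04834175,  0.11308745,  0.02873991,  0.05306625,
        0.00639775]), 'joint_torque': array([ 3.28982469e-04, -5.81893981e+01,  2.93130523e+01,  6.99852258e+00,
        1.22669965e-02, -3.91731123e-05]), 'tcp_pos': array([ 0.28858508, -0.61016853,  0.22652102]), 'eef_rot': array([-8.99973499e+01,  2.35294770e-03,  2.53156204e+01]), 'contact_force': array([-0.38476482, -0.62836435, -0.13723365]), 'moment': array([0.01816042, 0.01902714, 0.0361534 ]), 'gripper_widt
[... 666 characters left out ...]
126],
       [-0.42907176,  0.57489188, -0.69670421],
       [ 0.41469307, -0.55984792, -0.71735623]]), 't': array([0.43756047, 0.29616832, 0.6124231 ])}
{'mtx': array([[338.51449074,   0.        , 318.86756793],
       [  0.        , 338.51449074, 199.91282494],
       [  0.        ,   0.        ,   1.        ]]), 'k1': -0.03874749079618295, 'T_tool_cam': array([[-4.58131937e-04,  9.58272660e-01,  2.85855383e-01,
        -7.60892471e-02],
       [-1.21173093e-03, -2.85855735e-01,  9.58271898e-01,
        -1.57837941e-01],
       [ 9.99999161e-01,  9.26351526e-05,  1.29212826e-03,
         5.09421801e-04],
       [ 0.00000000e+00,  0.00000000e+00,  0.00000000e+00,
         1.00000000e+00]])}
```

View pics/scene0.png

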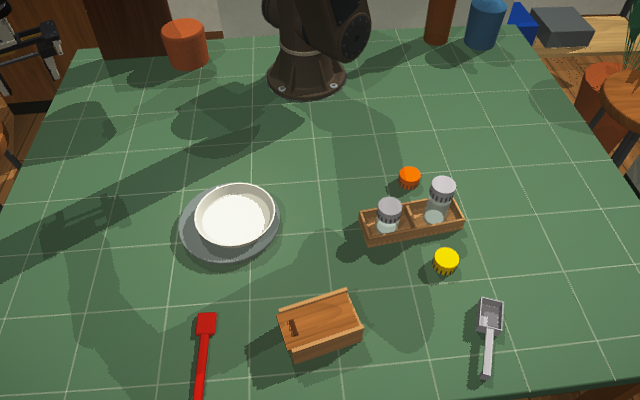

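View pics/side0.png

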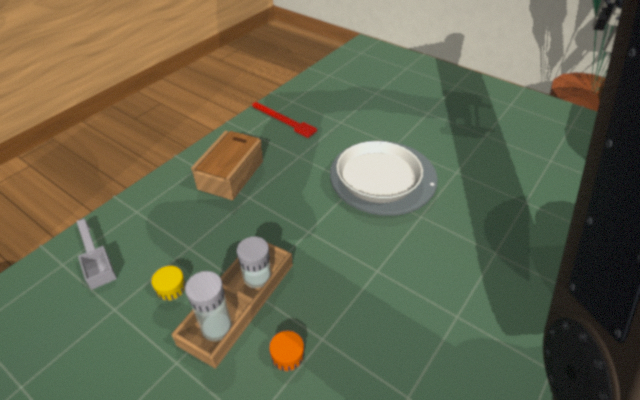

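View pics/wrist0.png

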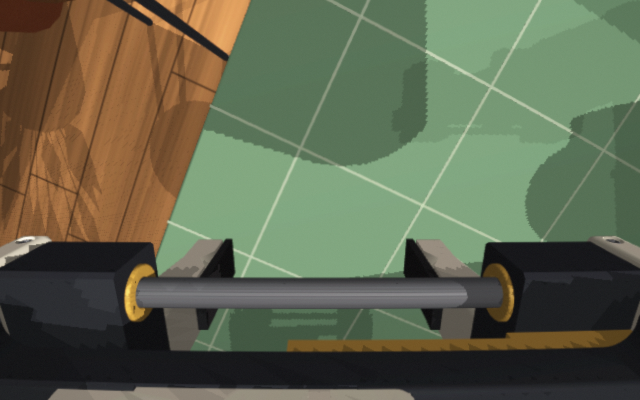

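Caps seen in the scene picture: grey at (442,188) on the tall jar, grey at (389,210) on the short jar, loose orange at (410,178) and loose yellow at (446,262). In the side picture the tall one is at (206,290). The grey cap on the taller jar fits. Next I'll measure it by fitting outlines in both views.

```bash
cat > h.py <<'E'
from plant import r, imaging
import cv2,numpy as np
from scipy.optimize import least_squares
def proj(c,X):
    X=np.atleast_2d(X)@c['R'].T+c['t']; u=X[:,:2]/X[:,2:]
    u=u*(1+c['k1']*(u**2).sum(1,keepdims=True))
    return u@np.diag([c['mtx'][0,0],c['mtx'][1,1]])+c['mtx'][:2,2]
def undist(c,p):
    d=(np.array(p)-c['mtx'][:2,2])/c['mtx'][0,0]; u=d.copy()
    for _ in range(20): u=d/(1+c['k1']*(u@u))
    return u
def tri(cs,ps):
    A=[];b=[]
    for c,p in zip(cs,ps):
        u=undist(c,p)
        for i in range(2):
            A.append(c['R'][i]-u[i]*c['R'][2]); b.append(u[i]*c['t'][2]-c['t'][i])
    return np.linalg.lstsq(np.array(A),np.array(b),rcond=None)[0]
def ring(rad,z,n=72):
    a=np.linspace(0,2*np.pi,n,endpoint=False); return np.c_[rad*np.cos(a),rad*np.sin(a),0*a+z]
CAP=np.r_[ring(.025,.030),ring(.025,.017),ring(.024,.017),ring(.024,0)]
BOWL=np.r_[ring(.086,.026)]
def hullbox(c,M,o):
    h=proj(c,M+o); return np.r_[h.min(0),h.max(0)]
def camcal(n):
    return imaging.get_calibration(n)
E
python3 - <<'E'
from h import *
cs=[camcal("scene"),camcal("side")]
tops={}
for l,near in [("tall_cap",[(441,190),(207,292)]),("short_cap",[(389,210),(254,255)]),("bowl",[(233,216),(380,172)])]:
    bb=[];cen=[]
    for n,p in zip(["scene","side"],near):
        if l in("tall_cap","bowl","short_cap"):
            imaging.capture(n)
            ds=imaging.outline_of(n,l)
            for d in ds:
                print(n,l,round(d['score'],2),np.round(d['bbox'],1),d['region'].sum())
            ds=[d for d in ds if abs(np.array(d['bbox'][:2])/2+np.array(d['bbox'][2:])/2-p).max()<25]
            if ds:
                ys,xs=np.nonzero(ds[0]['region']); bb.append(np.r_[xs.min(),ys.min(),xs.max()+1,ys.max()+1]-.5)
            else: bb.append(None)
    if any(b is None for b in bb): print("missing",l,bb);continue
    M=CAP if 'cap' in l else BOWL
    x0=tri(cs,near)
    w=np.array([1,1,1,1.]) 
    if l=="bowl": w=np.array([1,1,1,0])
    f=lambda o: np.concatenate([(hullbox(c,M,o)-b)*w for c,b in zip(cs,bb)])
    s=least_squares(f,x0); print(l,s.x.round(4),s.fun.round(1))
E
python3 - <<'E'
import cv2
a=cv2.imread('pics/scene0.png')[160:290,340:480]; b=cv2.imread('pics/side0.png')[225:375,150:310]
a=cv2.resize(a,(400,400*130//140)); b=cv2.resize(b,(400,375))
import numpy as np
cv2.imwrite('pics/crop0.png',np.hstack([a[:370],b[:370]]))
E
```

```text
scene tall_cap 0.92 [399.9 164.7 422.2 193. ] 447
scene tall_cap 0.91 [432.6 248.1 455.7 276.2] 592
scene tall_cap 0.55 [428.5 174.7 455.3 206. ] 614
side tall_cap 0.89 [272.8 332.7 303.  370.4] 1151
side tall_cap 0.89 [150.  262.6 184.9 301.7] 905
side tall_cap 0.66 [184.  271.6 224.5 313.4] 1271
tall_cap [0.5678 0.2429 0.0869] [ 0.2  0.  -0.7 -0.2  0.7 -0.7 -1.1  0.8]
scene short_cap 0.81 [376.9 194.3 400.3 227.1] 558
scene short_cap 0.33 [421.8 195.2 453.  228.5] 547
side short_cap 0.79 [234.8 232.  270.4 271.9] 935
short_cap [0.5809 0.1333 0.0497] [-0.5 -0.4 -0.2  0.1 -0.1 -0.2 -0.5  0.5]
scene bowl 0.62 [194.6 184.8 276.9 249.1] 4092
scene bowl 0.4 [430.  175.2 451.9 201.5] 545
side bowl 0.91 [337.4 140.7 422.8 203.8] 4011
bowl [ 0.5403 -0.1874  0.0195] [-1.  -0.3  0.3 -0.  -1.   0.6  0.6 -0. ]
```

View pics/crop0.png

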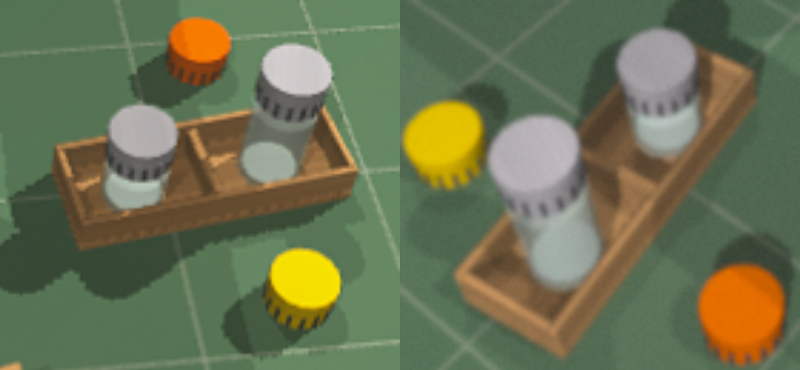

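Four cap-like things: orange, yellow, grey short and grey tall. In the crop the grey cap on the taller jar stands clearly higher. The fitted heights are 0.087 for the tall cap (0.089 expected), 0.050 for the short (0.051) and 0.0195 for the bowl (0.021). The caps come out 110.4 mm apart (110 given). All of these agree. Moving over the tall cap now.

Request:
drive_tool(deltas=[[0.6,1.8,0,0,0,0],[1.7,5.3,0,0,0,0],[2.9,8.9,0,0,0,0],[4.1,12.5,0,0,0,0],[5.2,16,0,0,0,0],[6.4,19.5,0,0,0,0],[7.6,23.1,0,0,0,0],[8.8,26.7,0,0,0,0]], claw=1)

```text
time_s: 1.82
tcp_pos: [0.3768, -0.3416, 0.2268]
eef_rot: [-90.0, -0.0, 25.3]
contact_force: [0.6, 1.0, 1.4]
gripper_width: 0.0878
```

Request:
drive_tool(deltas=[[1.2,3.5,0,0,0,0],[2.3,7.1,0,0,0,0],[3.5,10.6,0,0,0,0],[4.7,14.2,0,0,0,0],[5.8,17.8,0,0,0,0],[7,21.3,0,0,0,0],[8.1,24.9,0,0,0,0],[9.3,28.4,0,0,0,0]])

```text
time_s: 2.48
tcp_pos: [0.4697, -0.0572, 0.2271]
eef_rot: [-90.0, -0.1, 25.3]
contact_force: [1.6, -0.3, -0.1]
gripper_width: 0.0875
```

Request:
drive_tool(deltas=[[1.2,3.6,0,0,0,0],[2.4,7.2,0,0,0,0],[3.6,10.9,0,0,0,0],[4.8,14.6,0,0,0,0],[6,18.3,0,0,0,0],[7.2,22,0,0,0,0],[8.4,25.6,0,0,0,0],[9.5,29,0,0,0,0]])

```text
time_s: 3.15
tcp_pos: [0.5649, 0.2331, 0.2267]
eef_rot: [-90.0, -0.0, 25.3]
contact_force: [1.3, -0.3, 0.2]
gripper_width: 0.088
```

```bash
python3 - <<'E'
from h import *
from scipy.spatial.transform import Rotation as Ro
s=r.get_state(); print(s['tcp_pos'].round(4),s['joints'].round(1))
im=imaging.capture("wrist"); cv2.imwrite("pics/w1.png",im[:,:,::-1])
c=camcal("wrist"); T=np.eye(4);T[:3,:3]=Ro.from_euler('xyz',s['eef_rot'],degrees=True).as_matrix();T[:3,3]=s['tcp_pos']
W=np.linalg.inv(T@c['T_tool_cam']); c['R']=W[:3,:3];c['t']=W[:3,3]
print("pred origin",proj(c,[[.5678,.2429,.089]]), hullbox(c,CAP,np.array([.5678,.2429,.089])))
for l in ["tall_cap","short_cap"]:
  for d in imaging.outline_of("wrist",l):
    ys,xs=np.nonzero(d['region']); bb=np.r_[xs.min(),ys.min(),xs.max()+1,ys.max()+1]-.5
    z=.089 if l[0]=='t' else .051
    f=lambda o: hullbox(c,CAP,np.r_[o,z])-bb
    q=least_squares(f,[.57,.24]); print(l,round(d['score'],2),bb,d['region'].sum(),q.x.round(4),q.fun.round(1))
E
```

```text
[0.5649 0.2331 0.2267] [  40.7   14.6   -7.8    0.   -67.6 -105.4]
pred origin [[326.31609751 194.27432822]] [296.70275849 168.20970158 357.52861356 232.44863912]
tall_cap 0.86 [323.5  35.5 373.5  89.5] 2109 [0.4638 0.2102] [-9.  -8.4  9.   9.7]
tall_cap 0.66 [298.5 168.5 358.5 232.5] 2998 [0.5675 0.244 ] [-0.4 -0.1  0.4  0.1]
tall_cap 0.63 [257.5 237.5 299.5 277.5] 1430 [0.6353 0.2285] [ -7.8 -11.4   8.1  12.1]
short_cap 0.86 [185.5 126.5 246.5 183.5] 2628 [0.5815 0.1361] [ 0.1  0.3 -0.1 -0.3]
```

View pics/w1.png

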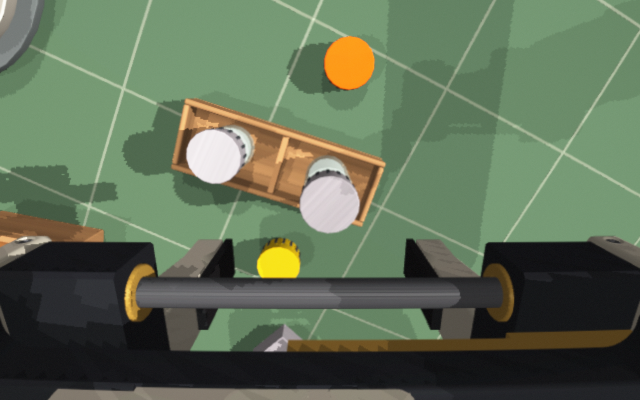

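The wrist view shows the tall cap at (330,203), short cap at (215,155), orange at (350,63) and yellow at (280,260). Its fit gives (0.5675, 0.244), within about 1 mm of the two-camera fit. I'll centre and come down in two steps.

Request:
drive_tool(deltas=[[0.1,0.4,-0.5,0,0,0],[0.2,0.8,-1.5,0,0,0],[0.3,1.1,-3,0,0,0],[0.3,1.1,-4.5,0,0,0],[0.3,1.1,-6,0,0,0],[0.3,1.1,-7,0,0,0],[0.3,1.1,-7,0,0,0],[0.3,1.1,-7,0,0,0]], claw=1)

```text
time_s: 3.97
tcp_pos: [0.5674, 0.2411, 0.1562]
eef_rot: [-90.0, 0.1, 25.3]
contact_force: [0.6, -0.2, -0.1]
gripper_width: 0.0876
```

Request:
drive_tool(deltas=[[0,0.2,-1,0,0,0],[0,0.25,-2,0,0,0],[0,0.25,-3,0,0,0],[0,0.25,-4,0,0,0],[0,0.25,-5,0,0,0],[0,0.25,-5.8,0,0,0],[0,0.25,-6.2,0,0,0],[0,0.25,-6.2,0,0,0]])

```text
time_s: 4.63
tcp_pos: [0.567, 0.2439, 0.0931]
eef_rot: [-90.0, 0.1, 25.3]
contact_force: [-0.4, -0.6, -0.3]
gripper_width: 0.0874
```

Request:
drive_tool(deltas=[[0,0,0,0,0,0],[0,0,0,0,0,0],[0,0,0,0,0,0],[0,0,0,0,0,0],[0,0,0,0,0,0],[0,0,0,0,0,0],[0,0,0,0,0,0],[0,0,0,0,0,0]], claw=0.3, squeeze=20)

```text
time_s: 5.3
tcp_pos: [0.5677, 0.2443, 0.0948]
eef_rot: [-90.0, -0.0, 25.3]
contact_force: [0.1, -0.3, 1.7]
gripper_width: 0.0492
```

Gripped at 49.2 mm (head 50 mm) with almost no side force. Unscrewing counter-clockwise.

Request:
drive_tool(deltas=[[0,0,0,0,0,0.07],[0,0,0,0,0,0.17],[0,0,0,0,0,0.27],[0,0,0,0,0,0.37],[0,0,0,0,0,0.47],[0,0,0,0,0,0.57],[0,0,0,0,0,0.67],[0,0,0,0,0,0.77]])

```text
time_s: 5.97
tcp_pos: [0.5678, 0.2444, 0.0948]
eef_rot: [-90.0, -0.0, 69.7]
contact_force: [-0.0, -0.2, 0.6]
gripper_width: 0.0493
```

Request:
drive_tool(deltas=[[0,0,0,0,0,0.1],[0,0,0,0,0,0.2],[0,0,0,0,0,0.3],[0,0,0,0,0,0.4],[0,0,0,0,0,0.5],[0,0,0,0,0,0.6],[0,0,0,0,0,0.7],[0,0,0,0,0,0.8]])

```text
time_s: 6.63
tcp_pos: [0.5678, 0.2445, 0.0948]
eef_rot: [-90.0, -0.0, 115.6]
contact_force: [0.0, -0.1, 1.1]
gripper_width: 0.0489
```

Request:
drive_tool(deltas=[[0,0,0,0,0,0],[0,0,0,0,0,0],[0,0,0,0,0,0],[0,0,0.1,0,0,0],[0,0,0.2,0,0,0],[0,0,0.3,0,0,0],[0,0,0.4,0,0,0],[0,0,0.5,0,0,0]])

```text
time_s: 7.3
tcp_pos: [0.5675, 0.2442, 0.0995]
eef_rot: [-90.0, 0.0, 115.2]
contact_force: [-0.1, 0.7, -1.1]
gripper_width: 0.0493
```

Request:
drive_tool(deltas=[[0,0,0.5,0,0,0],[0,0,1,0,0,0],[0,0,1.8,0,0,0],[0,0,2.8,0,0,0],[0,0,4.2,0,0,0],[0,0,6,0,0,0],[0,0,8,0,0,0],[0,0,8,0,0,0]])

```text
time_s: 7.97
tcp_pos: [0.5697, 0.2455, 0.1851]
eef_rot: [-90.4, -0.0, 115.3]
contact_force: [1.1, -0.2, 1.0]
gripper_width: 0.0493
```

```bash
python3 - <<'E'
from h import *
s=r.get_state(); print(s['time_s'],s['tcp_pos'].round(4),s['joints'].round(1),s['contact_force'].round(1),s['gripper_width'])
for n in ["scene","side"]:
    im=imaging.capture(n); cv2.imwrite(f"pics/{n}1.png",im[:,:,::-1])
a=cv2.imread('pics/scene1.png')[100:300,320:520]; b=cv2.imread('pics/side1.png')[180:380,120:320]
cv2.imwrite('pics/c1.png',np.hstack([cv2.resize(a,(400,400)),cv2.resize(b,(400,400))]))
E
```

```text
7.9667 [0.5697 0.2455 0.1851] [ 41.4  16.9 -10.3   0.1 -62.4 -16.1] [ 1.1 -0.2  1. ] 0.04928046828731759
```

View pics/c1.png

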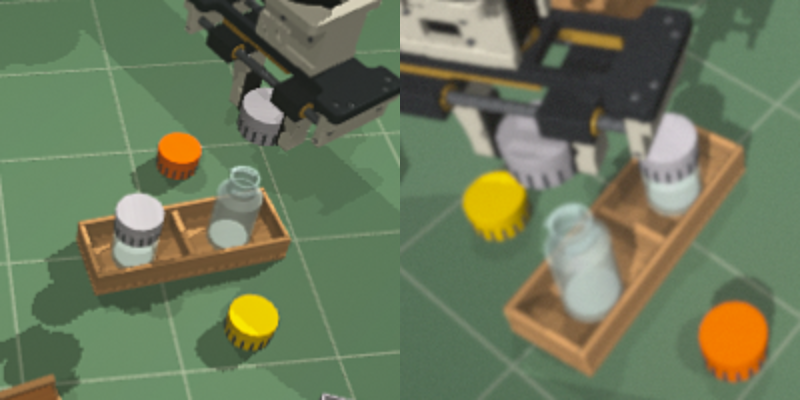

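The crop shows the jar mouth open, at (243,178) in the left half, and the cap level between the fingers at (262,115). The short cap is still seated. Carrying the cap to the bowl.

Request:
drive_tool(deltas=[[-0.1,-1,0,0,0,0],[-0.2,-3,0,0,0,0],[-0.4,-5.5,0,0,0,0],[-0.6,-8.5,0,0,0,0],[-0.8,-11.5,0,0,0,0],[-1,-14.5,0,0,0,0],[-1.2,-17.5,0,0,0,0],[-1.4,-20.5,0,0,0,0]])

```text
time_s: 8.73
tcp_pos: [0.5525, 0.0373, 0.1789]
eef_rot: [-89.9, -0.0, 115.3]
contact_force: [0.8, 0.4, -0.3]
gripper_width: 0.0493
```

Request:
drive_tool(deltas=[[-0.2,-3,0,0,0,0],[-0.4,-6,0,0,0,0],[-0.6,-9,0,0,0,0],[-0.8,-12,0,0,0,0],[-1,-15,0,0,0,0],[-1.2,-18,0,0,0,0],[-1.3,-20.5,0,0,0,0],[-1.4,-22.3,0,0,0,0]])

```text
time_s: 9.4
tcp_pos: [0.5382, -0.186, 0.1788]
eef_rot: [-89.9, -0.0, 115.2]
contact_force: [-0.2, 1.1, -0.8]
gripper_width: 0.0491
```

Request:
drive_tool(deltas=[[0,-0.4,0,0,0,0],[0,-0.4,-1,0,0,0],[0,-0.4,-2.5,0,0,0],[0,-0.4,-4,0,0,0],[0,-0.4,-5.5,0,0,0],[0,-0.4,-7,0,0,0],[0,-0.4,-8,0,0,0],[0,-0.4,-8,0,0,0]])

```text
time_s: 10.07
tcp_pos: [0.5376, -0.1867, 0.0966]
eef_rot: [-89.8, -0.1, 115.3]
contact_force: [-0.8, -0.3, -0.4]
gripper_width: 0.0493
```

```bash
python3 - <<'E'
from h import *
s=r.get_state(); print(s['time_s'],s['tcp_pos'].round(4),s['joints'].round(1),s['contact_force'].round(1),s['gripper_width'])
cs=[]
bb=[]
for n in ["scene","side"]:
    im=imaging.capture(n); cv2.imwrite(f"pics/{n}2.png",im[:,:,::-1])
a=cv2.imread('pics/scene2.png')[100:300,130:330]; b=cv2.imread('pics/side2.png')[50:250,280:480]
cv2.imwrite('pics/c2.png',np.hstack([cv2.resize(a,(400,400)),cv2.resize(b,(400,400))]))
E
```

```text
10.0667 [ 0.5376 -0.1867  0.0966] [  0.5  17.6 -22.3  -0.  -50.4  24.8] [-0.8 -0.3 -0.4] 0.049339958032195874
```

View pics/c2.png

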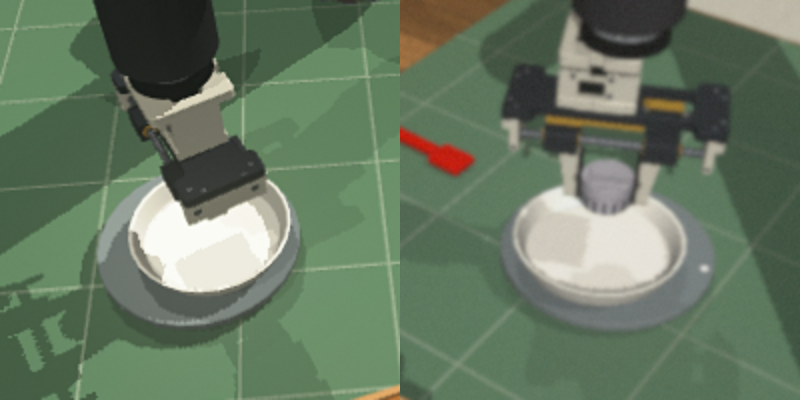

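The cap hangs upright over the bowl and clear of the rim (side crop, (608,185)). Lowering it.

Request:
drive_tool(deltas=[[0.1,0,-1,0,0,0],[0.2,0,-2,0,0,0],[0.2,0,-3,0,0,0],[0.2,0,-4,0,0,0],[0.2,0,-5,0,0,0],[0.2,0,-5.5,0,0,0],[0.2,0,-5.8,0,0,0],[0.2,0,-5.8,0,0,0]])

```text
time_s: 10.83
tcp_pos: [0.5411, -0.1877, 0.0406]
eef_rot: [-89.9, -0.0, 115.3]
contact_force: [-0.1, 0.2, -0.1]
gripper_width: 0.0494
```

Request:
drive_tool(deltas=[[0,0,0,0,0,0],[0,0,-0.1,0,0,0],[0,0,-0.2,0,0,0],[0,0,-0.3,0,0,0],[0,0,-0.4,0,0,0],[0,0,-0.5,0,0,0],[0,0,-0.5,0,0,0],[0,0,-0.5,0,0,0]])

```text
time_s: 11.5
tcp_pos: [0.5415, -0.1877, 0.0365]
eef_rot: [-90.0, -0.0, 115.3]
contact_force: [0.9, -0.1, -0.5]
gripper_width: 0.0491
```

Request:
drive_tool(deltas=[[0,0,-0.05,0,0,0],[0,0,-0.1,0,0,0],[0,0,-0.15,0,0,0],[0,0,-0.2,0,0,0],[0,0,-0.25,0,0,0],[0,0,-0.25,0,0,0],[0,0,-0.25,0,0,0],[0,0,-0.25,0,0,0]])

```text
time_s: 12.17
tcp_pos: [0.5416, -0.1877, 0.0341]
eef_rot: [-90.0, -0.0, 115.3]
contact_force: [-0.8, -0.1, -0.6]
gripper_width: 0.0493
```

Request:
drive_tool(deltas=[[0,0,-0.03,0,0,0],[0,0,-0.06,0,0,0],[0,0,-0.1,0,0,0],[0,0,-0.1,0,0,0],[0,0,-0.1,0,0,0],[0,0,-0.1,0,0,0],[0,0,-0.1,0,0,0],[0,0,-0.1,0,0,0]])

```text
time_s: 12.83
tcp_pos: [0.5416, -0.1877, 0.0331]
eef_rot: [-90.0, -0.0, 115.3]
contact_force: [-0.9, 0.4, -0.7]
gripper_width: 0.0492
```

Request:
drive_tool(deltas=[[0,0,-0.03,0,0,0],[0,0,-0.06,0,0,0],[0,0,-0.1,0,0,0],[0,0,-0.1,0,0,0],[0,0,-0.1,0,0,0],[0,0,-0.1,0,0,0],[0,0,-0.1,0,0,0],[0,0,-0.1,0,0,0]])

```text
time_s: 13.5
tcp_pos: [0.5417, -0.1877, 0.0327]
eef_rot: [-90.0, 0.0, 115.3]
contact_force: [-2.1, 1.7, 6.6]
gripper_width: 0.0493
```

Contact: 6.6 N at TCP height 0.0327, where 0.033 was predicted. Opening part way, which keeps the fingers off the bowl wall.

Request:
drive_tool(deltas=[[0,0,0,0,0,0],[0,0,0,0,0,0],[0,0,0,0,0,0],[0,0,0,0,0,0],[0,0,0,0,0,0],[0,0,0,0,0,0],[0,0,0,0,0,0],[0,0,0,0,0,0]], claw=0.72)

```text
time_s: 14.17
tcp_pos: [0.5415, -0.1877, 0.032]
eef_rot: [-90.0, -0.0, 115.3]
contact_force: [0.4, 0.6, 0.2]
gripper_width: 0.0629
```

Request:
drive_tool(deltas=[[0,0,0.3,0,0,0],[0,0,0.8,0,0,0],[0,0,1.6,0,0,0],[0,0,2.8,0,0,0],[0,0,4.2,0,0,0],[0,0,6,0,0,0],[0,0,8.5,0,0,0],[0,0,11,0,0,0]])

```text
time_s: 14.83
tcp_pos: [0.5412, -0.1877, 0.1437]
eef_rot: [-90.0, -0.0, 115.3]
contact_force: [0.1, 0.0, 0.9]
gripper_width: 0.0627
```

Request:
drive_tool(deltas=[[0,0,2,0,0,0],[0,0,4,0,0,0],[0,0,6,0,0,0],[0,0,8,0,0,0],[0,0,9,0,0,0],[0,0,10,0,0,0],[0,0,10,0,0,0],[0,0,10,0,0,0]])

```text
time_s: 15.5
tcp_pos: [0.5414, -0.1876, 0.2419]
eef_rot: [-90.0, -0.0, 115.3]
contact_force: [0.0, -0.6, -0.5]
gripper_width: 0.063
```

```bash
python3 - <<'E'
from h import *
s=r.get_state(); print(s['time_s'],s['tcp_pos'].round(4),s['contact_force'].round(1),s['gripper_width'])
cs=[];bb=[]
for n,p in [("side",(380,172)),("scene",(233,216))]:
    im=imaging.capture(n); cv2.imwrite(f"pics/{n}3.png",im[:,:,::-1])
    c=camcal(n)
    for d in imaging.outline_of(n,"tall_cap"):
        print(n,round(d['score'],2),np.round(d['bbox']))
    print("pred",hullbox(c,CAP,np.array([.5415,-.1877,.027])).round())
a=cv2.imread('pics/scene3.png')[100:300,150:350]; b=cv2.imread('pics/side3.png')[50:250,280:480]
cv2.imwrite('pics/c3.png',np.hstack([cv2.resize(a,(400,400)),cv2.resize(b,(400,400))]))
E
```

```text
15.5 [ 0.5414 -0.1876  0.2419] [ 0.  -0.6 -0.5] 0.06299859685722686
side 0.74 [151. 265. 187. 300.]
side 0.67 [273. 332. 300. 367.]
side 0.55 [366. 153. 394. 184.]
pred [365. 155. 391. 182.]
scene 0.97 [223. 197. 249. 231.]
scene 0.91 [432. 248. 457. 276.]
scene 0.75 [399. 168. 421. 190.]
pred [221. 200. 247. 227.]
```

View pics/c3.png

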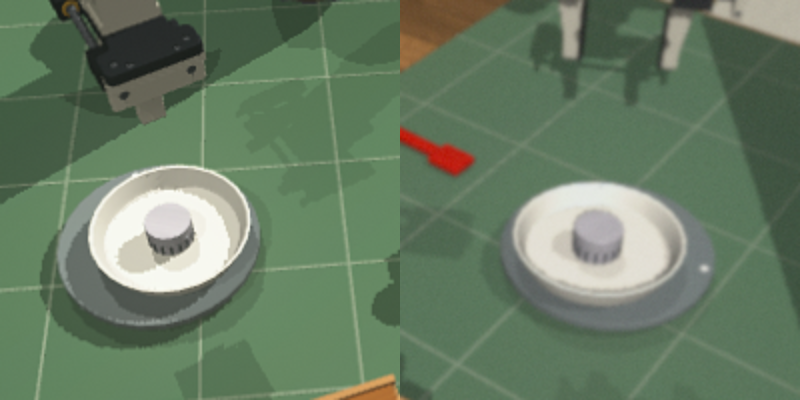

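View pics/side3.png

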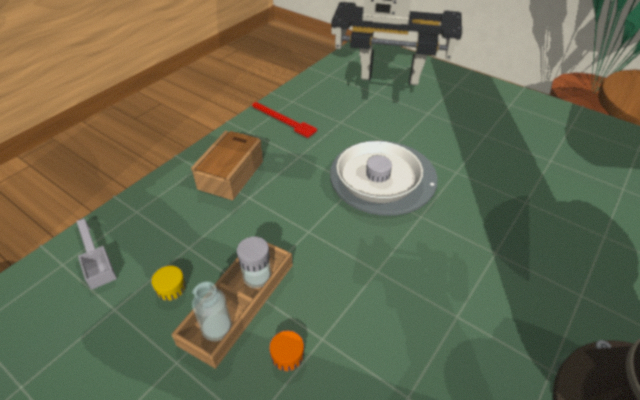

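The cap stands upright on the bowl floor, at (379,168) in the side picture. The tall jar is open at (210,310) and the short jar is still capped at (254,255). The gripper is clear of everything, so I'm handing in.

```bash
python3 -c "
from plant import r
print(r.close_job())"
```

```text
the job is handed in; nothing more can be done
None
```

The tall jar's cap is off and standing right way up, flat on the bowl floor near its centre. I unscrewed it with one 90° counter-clockwise turn, lifted it clear, lowered it until I felt contact (6.6 N), and only then released it. I handed the job in at about 15.7 s of the 43 s allowed.

**Last checks:**
- **Pictures:** the scene and side pictures show the cap upright in the bowl. The side picture also shows the tall jar open, the short jar still capped, and the orange and yellow look-alikes where they were.
- **Robot:** the gripper was about 0.2 m above the bowl and touching nothing.
- **Position:** the cap's outlines matched the predicted spot to within about 4 pixels in both cameras.

**Small disagreements:** the camera-fitted heights came out 1–2 mm below the given ones, within the calibration tolerance. The networks also reported the orange and yellow caps as `tall_cap`; I ruled those out by colour and position. No check failed.

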